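# Find the cans with bricks by feel and slide them to the fence

## Robot

A 6-joint arm with a two-finger parallel gripper is mounted at the origin on the work surface. World frame = base frame: x ahead of the robot, y to its left, z up, the work surface at z = 0. Lengths are in m, angles in rad, forces in N, time in s.
With the tool pointing down it reaches from about 0.25 to 0.725 m from the base axis. Payload 4 kg.
Tool frame: the origin (TCP) lies on the centre line of the jaws, within the pads' length; the fingertips stand 22 mm ahead of it and the grasp point (between the pads) lies 3 mm ahead of it (bot.tip_reach is the distance from the TCP to the fingertips, in m); z points along the fingers, y is the line along which they close (so a half turn about z gives the same grasp; the last joint's range is limited). The gripper opens to 85 mm and grips with 20 to 120 N. Pads are 22 mm wide; open, the fingers measure 114 mm over their backs; the gripper's body (76 mm by 85 mm) begins 54 mm behind the grasp point. The pads swing forward as they close: fully open they stand 13 mm farther back than shut.
Start: joints at [1.292, 0.241, 0.005, 1.335, 0, 1.571], TCP at [0.138, 0.481, 0.253] pointing down, gripper open.
Joint ranges: [-2.72, 2.72], [-1.05, 1.87], [-1.09, 1.28], [-1.99, 2.15], [-1.42, 1.44], [-3.14, 3.14]. Speed limits (rad/s): [2.79, 2.79, 3.14, 3.14, 3.14, 3.14].

## Interface

Orientations are given as a unit quaternion [x, y, z, w].
In Python, from workcell import bot gives the robot as it stands. The module is installed in compiled form; this text tells all that it offers.
- The arm moves only by the tool apply_moves, never from a script. Its argument "commands" is a list of rows, each a list of 4 numbers: the shift along the tool's x, y, z scaled (see below), then the turn about the tool's z scaled (see below). In form: [[tx, ty, tz, roll], ...]. A call has exactly 5 rows; each row shifts and turns the commanded pose from where the row before left it, along the tool's axes as they then stand; what a row does not reach is not made up. The controller multiplies each number of a shift by 20 mm and each number of a turn by 60 degrees. A row lasts 1/12 s, in which the tool goes at most 41.7 mm and 7.16 degrees, less where a joint would pass 70% of its speed; a pose out of reach is approached as far as the arm can. A call with a number of a shift or a turn outside -1 to 1 is refused whole. A call with a gripper value outside its range is refused whole. "claw" is the closure, from 0 (fully open) to 1 (shut), set as the call begins (left out, the last holds). The fingers move at their own pace and stop on an object; the grip force is fixed at half the most. Time passes only in rows, so rows that do not move let the fingers close, or fill a call up. It gives the time, the measured TCP pose, the force, the opening and the grip force at its end, in the units of the state.
- bot.get_obs(): the state, without advancing time (a new reading comes with each control period).
- bot.camera(name): name is "side" or "top"; returns a dict with "image" (400x640x3 uint8, blue, green, red), "camera_matrix" (3x3 intrinsics, pixels), "k1" (the pictures are not rectified: a ray, as slopes to the right and down, at radius r is drawn at 1 + k1 r^2 times it, then the intrinsics apply), "R" (3x3) and "t" (3): a world point X has camera coordinates R X + t. Camera axes: x right, y down, z forward; pixel columns grow to the right and rows downward; lengths in m; the calibration is good to about 2 mm. A picture is of the moment at which its call begins. There is no depth.
- bot.job_done(): hands the job in; it is judged then, once.
The state is a dict: "clock": time; "joint_pos": joint angles; "joint_vel": joint speeds; "tau": joint torques, N m; "eef_pos": TCP position; "tool_rot": TCP orientation; "ft_force": force on the tool from outside, world axes, zero at the start; "ft_torque": the same for the moment, N m; "grip_width": finger opening in m; "grasp_force": force on a finger pad.
Only numpy, scipy, OpenCV 4.12 (cv2) and the standard library are available. Lean on these libraries where they do the work, as an engineer would, in place of code of your own. Each camera call takes 0.05 s, during which the arm holds its last target. There are 200 camera calls.

## Task

Four capped catalyst cans that look alike stand in a row on the grinding bench: two still have their heavy ceramic brick inside, two have been emptied. Feel which are heavy by nudging them, and slide the two full ones back across the bench until each rests against the steel fence, gently, for the brick is brittle. Leave the two empty ones standing within about 5 cm of where they were, and let no can fall over, and do not shift the grinder or the disc tin.

Things in the scene. Friction and masses are not known exactly. Their poses are not given: they have to be found in the camera images.
- can_1: one of four catalyst cans that look alike, loose, standing on end: a steel cylinder 110 mm in diameter and 66 mm tall, then a ribbed cone up to a steel port 72 mm in diameter stopped with a yellow plug, 112 mm tall in all, with a small brass boss on the cone. Any can may be empty (0.26 to 0.34 kg) or full (0.7 to 0.95 kg). Origin: centre of its underside, z up along its axis; its yaw means nothing
- can_2: one of four catalyst cans that look alike, loose, standing on end: a steel cylinder 110 mm in diameter and 66 mm tall, then a ribbed cone up to a steel port 72 mm in diameter stopped with a yellow plug, 112 mm tall in all, with a small brass boss on the cone. Any can may be empty (0.26 to 0.34 kg) or full (0.7 to 0.95 kg). Origin: centre of its underside, z up along its axis; its yaw means nothing
- can_3: one of four catalyst cans that look alike, loose, standing on end: a steel cylinder 110 mm in diameter and 66 mm tall, then a ribbed cone up to a steel port 72 mm in diameter stopped with a yellow plug, 112 mm tall in all, with a small brass boss on the cone. Any can may be empty (0.26 to 0.34 kg) or full (0.7 to 0.95 kg). Origin: centre of its underside, z up along its axis; its yaw means nothing
- can_4: one of four catalyst cans that look alike, loose, standing on end: a steel cylinder 110 mm in diameter and 66 mm tall, then a ribbed cone up to a steel port 72 mm in diameter stopped with a yellow plug, 112 mm tall in all, with a small brass boss on the cone. Any can may be empty (0.26 to 0.34 kg) or full (0.7 to 0.95 kg). Origin: centre of its underside, z up along its axis; its yaw means nothing
- fence: the fixed back fence: a dark steel angle 800 mm long and 60 mm high bolted to the bench beyond the cans, its flat upright face towards the robot. Origin: middle of that face, at bench level; x points out of the back of the fence, square to the face and away from the robot; y runs along it. A can (radius 55 mm) that touches the face has its axis 55 mm in front of it (x = -0.055); the fence is rigid
- table: the plywood bench, top at z = 0, which carries everything. The friction coefficient between a can and the bench is 0.5 to 0.7, so an empty can slides at about 1.4 to 2.3 N of push and a full one at about 3.5 to 6.3 N (the force read just after a short step has stopped is a third or so less); pushed higher than about 70 mm above the bench a can may tip instead of sliding
- grinder: angle grinder, dark green, lying, about 270 mm long and 75 mm high, 1.6 kg, near the right (-y) end of the row; origin under its middle; leave it
- discs: blue tin with red-brown grinding discs on it, 124 mm in diameter, 38 mm high, near the left (+y) end of the row; origin: centre of its underside; leave it

How it is judged:
By the outcome, as a careful person would: the job done as asked, in the order asked, and still so for the second after the job is handed in, with the robot touching nothing.
It also fails if it takes over 72 s, if anything falls off the work surface, if the arm or the gripper's body presses on something with over 40 N, if the wrist force passes 120 N, or if a joint passes its speed limit or range.

## Working session

There is one attempt and no reset: what is moved stays moved. The work goes in short steps, Python scripts to look and compute and a tool call to move; the robot and the scene stay as the last step left them, time stands still between calls to the robot, and variables do not carry over. Pictures are saved under pics/ and viewed, at most 10 in all, crops included, and the job is handed in when it is done.

Besides the shell and the picture viewer there is one more tool, called after ">>>" as name(argument=value, ...) on one line, values as JSON. apply_moves: Moves the arm, as the interface text tells. Shifts and turns lie within -1 to 1; 1 stands for 20 mm of shift or 60 degrees of turn. Its arguments: {"type":"object","properties":{"commands":{"type":"array","items":{"type":"array","items":{"type":"number","minimum":-1,"maximum":1}}},"claw":{"type":"number"}},"required":["commands"]}

```bash
mkdir -p pics; python3 - <<'E'
from workcell import bot
import cv2
o=bot.get_obs();print({k:o[k] for k in('clock','eef_pos','tool_rot','ft_force','grip_width')})
for n in('top','side'):
    c=bot.camera(n);cv2.imwrite(f'pics/{n}0.png',c['image']);print(n,c['camera_matrix'],c['k1'],c['R'],c['t'])
E
```

```text
{'clock': 0.0, 'eef_pos': array([0.1374381 , 0.48013522, 0.2523995 ]), 'tool_rot': array([ 1.38928800e-01,  9.90301809e-01, -1.04616084e-03, -1.46756431e-04]), 'ft_force': array([ 0.96099206, -0.08723734,  0.59407058]), 'grip_width': 0.08537285008552699}
top [[368.03620565   0.         327.40350787]
 [  0.         368.03620565 189.62672019]
 [  0.           0.           1.        ]] -0.006676356916504274 [[ 0.00861377 -0.99993809 -0.0070442 ]
 [-0.97549811 -0.00685412 -0.21990103]
 [ 0.21983913  0.00876578 -0.97549675]] [0.00348108 0.52080814 1.06161164]
side [[399.08100116   0.         320.92810422]
 [  0.         399.08100116 196.66908854]
 [  0.           0.           1.        ]] -0.047323708605849946 [[ 0.97875635 -0.20487135  0.00798423]
 [-0.138502   -0.68939211 -0.71102441]
 [ 0.15117279  0.69481382 -0.703122  ]] [-0.52458285  0.10588517  1.35919957]
```

View pics/top0.png

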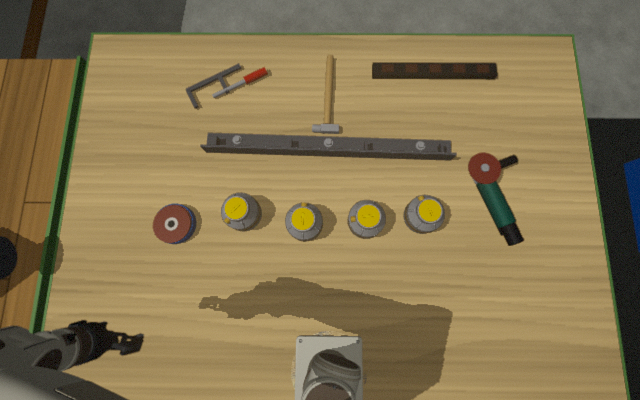

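View pics/side0.png

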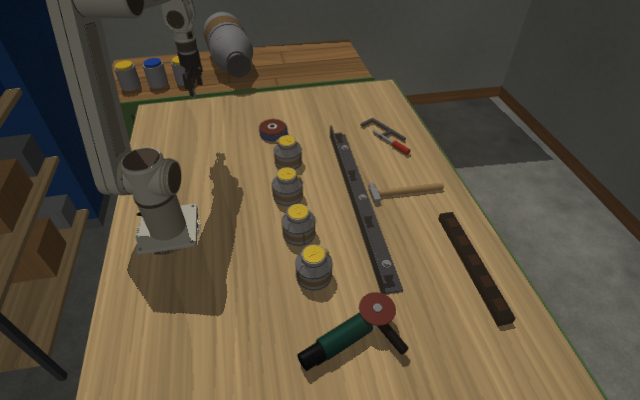

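The top view shows the cans' plugs at (236,208), (303,219), (368,216) and (430,211), the disc tin at (174,224), the grinder from (485,168) to (512,235), and the fence running from (203,150) to (455,158). The side view shows the same scene. Next I'll measure the plugs and the fence.

```bash
cat > h.py <<'E'
import numpy as np,cv2
def ray(c,p):
    K=np.array(c['camera_matrix']);d=(np.array(p,float)-K[:2,2])/K[0,0];s=d.copy()
    for _ in range(8): s=d/(1+c['k1']*(s@s))
    R=np.array(c['R']);return -R.T@np.array(c['t']),R.T@np.array([*s,1])
def on(c,p,z):
    o,d=ray(c,p);return (o+d*(z-o[2])/d[2])
def two(c1,p1,c2,p2):
    o1,d1=ray(c1,p1);o2,d2=ray(c2,p2);A=np.c_[d1,-d2];s=np.linalg.lstsq(A,o2-o1,rcond=None)[0]
    a,b=o1+s[0]*d1,o2+s[1]*d2;return (a+b)/2,np.linalg.norm(a-b)
def plugs(c,key):
    h=cv2.cvtColor(c['image'],cv2.COLOR_BGR2HSV);m=cv2.inRange(h,(22,150,90),(34,255,255))
    n,l,s,ce=cv2.connectedComponentsWithStats(m)
    r=[(ce[i],s[i,4]) for i in range(1,n) if s[i,4]>120];return sorted(r,key=key)
def cans(bot):
    t,s=bot.camera('top'),bot.camera('side')
    a=[p for p in plugs(t,lambda q:q[0][0]) if p[0][1]>100];b=[p for p in plugs(s,lambda q:q[0][1]) if p[0][0]>250]
    return t,s,a,b
E
python3 - <<'E'
from workcell import bot
from h import *
np.set_printoptions(precision=4,suppress=True)
t,s,a,b=cans(bot)
for p,q in zip(a,b): print(p[0],q[0],p[1],q[1],on(t,p[0],.112)[:2],on(s,q[0],.112)[:2],*two(t,p[0],s,q[0]))
im=cv2.resize(t['image'][120:170,195:465],None,fx=2.96,fy=6,interpolation=cv2.INTER_CUBIC)
im2=cv2.resize(s['image'][115:300,320:410],None,fx=5,fy=3.2,interpolation=cv2.INTER_CUBIC)
cv2.imwrite('pics/f1.png',im);cv2.imwrite('pics/f2.png',im2)
print(on(t,(174,224),.04)); 
for p in((485,168),(478,184),(512,238),(503,243)):print('gr',on(t,p,.05))
E
```

```text
[235.3846 207.7029] [286.5669 139.874 ] 377 127 [0.4536 0.2704] [0.4552 0.2633] [0.4555 0.2722 0.1053] 0.0013728638498270076
[302.3438 218.4036] [285.9941 173.3254] 384 169 [0.4242 0.0776] [0.4252 0.071 ] [0.4255 0.0781 0.1057] 0.0007339323080313929
[368.2376 215.5483] [297.5575 210.9735] 383 226 [ 0.4338 -0.1097] [ 0.4352 -0.1152] [ 0.4352 -0.1103  0.1066] 0.0011611268536850438
[429.5561 210.0653] [313.2343 253.5875] 383 303 [ 0.4509 -0.2848] [ 0.4517 -0.2902] [ 0.4521 -0.2862  0.1066] 0.0006288257354671075
[0.4144 0.4733 0.04  ]
gr [ 0.5947 -0.4803  0.05  ]
gr [ 0.5435 -0.4544  0.05  ]
gr [ 0.3791 -0.5421  0.05  ]
gr [ 0.3642 -0.5139  0.05  ]
```

View pics/f1.png

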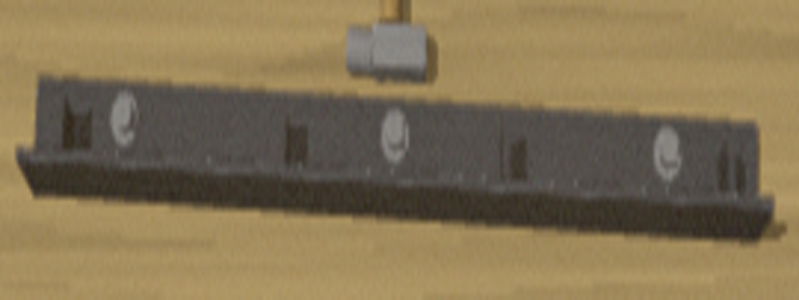

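```bash
python3 - <<'E'
from workcell import bot
from h import *
np.set_printoptions(precision=4,suppress=True)
t=bot.camera('top')
g=t['image'][:,:,:].max(2)
for z,P in ((0,((206.8,152.5),(451.8,159.7))),(.06,((201.1,145),(455.8,153.3)))):
    e=[on(t,p,z) for p in P];d=e[1]-e[0];print(z,*e,np.linalg.norm(d),'slope dx/dy',d[0]/d[1])
for zz,lab in((0,'bottom'),):
    pts=[]
    for u in range(215,445,3):
        col=g[140:175,u].astype(int)
        k=140+np.argmax(np.diff(col[8:]))+8   # steepest dark->light
        pts.append(on(t,(u,k+.5+.0),0)[:2])
    pts=np.array(pts);f=np.polyfit(pts[:,1],pts[:,0],1);r=pts[:,0]-np.polyval(f,pts[:,1]);
    k=abs(r-np.median(r))<.004;f=np.polyfit(pts[k,1],pts[k,0],1);print('face x = %.4f*y + %.4f'%tuple(f),r.std(),k.sum())
q=bot.get_obs()['tool_rot'];from scipy.spatial.transform import Rotation as R
print(R.from_quat(q).as_matrix())
E
```

```text
0 [0.6562 0.4058 0.    ] [ 0.6366 -0.3963  0.    ] 0.8023759394376234 slope dx/dy 0.024411306993883216
0.06 [0.6608 0.4044 0.06  ] [ 0.6386 -0.3895  0.06  ] 0.7942943338555741 slope dx/dy 0.028057158027522008
face x = 0.0276*y + 0.6461 0.0010145979413713503 77
[[-0.9614  0.2752 -0.0003]
 [ 0.2752  0.9614 -0.001 ]
 [-0.     -0.0011 -1.    ]]
```

>>> apply_moves(commands=[[0,0,0.5,-0.09],[0,0,0.7,-0.09],[0,0,0.7,-0.087],[0,0,0.7,0],[0,0,0.4,0]], claw=0.5)

```text
clock: 0.67
eef_pos: [0.1373, 0.4798, 0.1917]
tool_rot: [-0.0, 1.0, -0.001, -0.0]
ft_force: [-0.6, 0.2, 0.1]
grip_width: 0.0427
grasp_force: 0.0
```

>>> apply_moves(commands=[[-0.8,-0.8,0,0],[-1,-1,0,0],[-1,-1,0,0],[-1,-1,0,0],[-1,-1,0,0]])

```text
clock: 1.08
eef_pos: [0.2344, 0.3839, 0.1934]
tool_rot: [-0.001, 1.0, 0.0, 0.0]
ft_force: [1.1, -0.0, 0.3]
grip_width: 0.0426
grasp_force: 0.0
```

>>> apply_moves(commands=[[-1,-1,0.5,0],[-1,-1,0.5,0],[-1,-1,0.5,0],[-0.9,-1,0.5,0],[-0.7,-0.5,0.3,0]])

```text
clock: 1.5
eef_pos: [0.3264, 0.2924, 0.1465]
tool_rot: [0.001, 1.0, -0.001, -0.0]
ft_force: [-1.2, 0.2, -0.2]
grip_width: 0.0429
grasp_force: 0.0
```

>>> apply_moves(commands=[[-0.5,-0.6,0.9,0],[-0.5,-0.5,1,0],[-0.5,0,1,0],[-0.5,0,0.9,0],[0,0,0,0]])

```text
clock: 1.92
eef_pos: [0.3657, 0.2715, 0.0687]
tool_rot: [0.001, 1.0, -0.001, -0.002]
ft_force: [-0.3, -1.3, 0.7]
grip_width: 0.0426
grasp_force: 0.0
```

>>> apply_moves(commands=[[0,0,0,0],[0,0,0,0],[0,0,0,0],[0,0,0,0],[0,0,0,0]])

```text
clock: 2.33
eef_pos: [0.3659, 0.2734, 0.0723]
tool_rot: [-0.001, 1.0, 0.001, 0.001]
ft_force: [-0.7, -0.2, -0.1]
grip_width: 0.0424
grasp_force: 0.0
```

```bash
python3 - <<'E'
from workcell import bot
import cv2
for i in range(6):
    c=bot.camera('side');print(bot.get_obs()['ft_force'],bot.get_obs()['eef_pos'])
cv2.imwrite('pics/s2.png',cv2.resize(c['image'][90:250,200:400],None,fx=3.5,fy=3.5))
E
```

```text
[-1.10199913  0.37169539 -0.090165  ] [0.3658534  0.27335742 0.07215152]
[-0.06642953 -0.37293422 -0.24327898] [0.36580845 0.27325714 0.07198236]
[-0.42465659 -0.18578539  0.33743674] [0.36577227 0.27317754 0.07181314]
[-0.12900346  0.43511039  0.33122959] [0.36574964 0.27306635 0.07166762]
[ 0.08640275 -0.60148774 -0.31171112] [0.3657466  0.27301035 0.07155369]
[ 0.27559623  0.25606724 -0.05928039] [0.36573636 0.27294477 0.0714568 ]
```

View pics/s2.png

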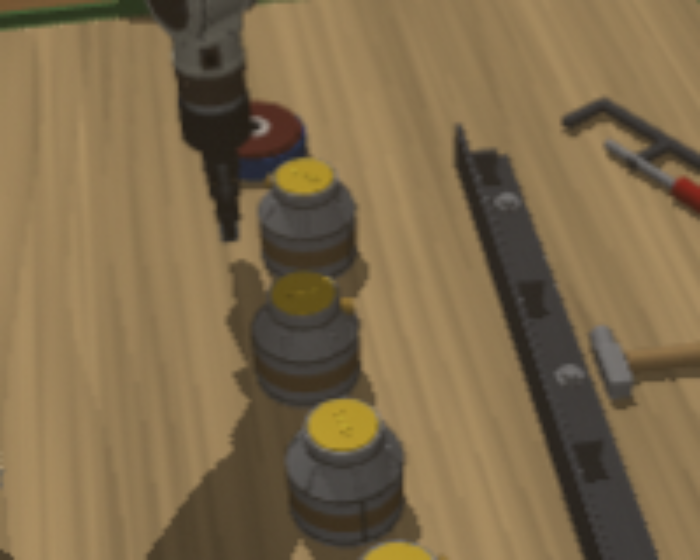

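>>> apply_moves(commands=[[-0.3,-0.1,0.25,0],[-0.3,-0.1,0,0],[-0.2,0,0,0],[-0.15,0,0,0],[-0.15,0,0,0]])

```text
clock: 3.05
eef_pos: [0.3884, 0.2688, 0.0662]
tool_rot: [-0.0, 1.0, 0.0, -0.0]
ft_force: [0.8, 0.0, 0.1]
grip_width: 0.0428
grasp_force: 0.0
```

>>> apply_moves(commands=[[-0.1,0,0,0],[-0.1,0,0,0],[-0.1,0,0,0],[-0.1,0,0,0],[-0.1,0,0,0]])

```text
clock: 3.47
eef_pos: [0.3972, 0.2689, 0.0662]
tool_rot: [-0.001, 1.0, 0.0, -0.001]
ft_force: [-2.4, 0.3, 1.0]
grip_width: 0.043
grasp_force: 1.0
```

```bash
cat > rd.py <<'E'
from workcell import bot
import numpy as np
from h import *
F=[]
for i in range(8):
    c=bot.camera('top');F.append(bot.get_obs()['ft_force'].copy())
F=np.array(F);print(bot.get_obs()['clock'],bot.get_obs()['eef_pos'].round(4),'fx',F[:,0].round(2),'mean',F.mean(0).round(2))
for p in plugs(c,lambda q:q[0][0]):
    if p[0][1]>100: print(p[0].round(1),p[1],on(c,p[0],.112)[:2].round(4))
E
python3 rd.py
```

```text
3.8667 [0.3978 0.269  0.0663] fx [-1.41 -0.53  0.04 -0.65 -0.47 -0.72 -1.62  0.23] mean [-0.64  0.49 -0.2 ]
[236.6 204.9] 308 [0.4617 0.2673]
[302.3 218.4] 388 [0.4242 0.0776]
[368.2 215.5] 383 [ 0.4338 -0.1097]
[429.6 210.1] 383 [ 0.4509 -0.2848]
```

>>> apply_moves(commands=[[0,0,0,0],[-0.05,0,0,0],[-0.05,0,0,0],[-0.05,0,0,0],[-0.05,0,0,0]])

```text
clock: 4.28
eef_pos: [0.4017, 0.2689, 0.0663]
tool_rot: [-0.0, 1.0, -0.0, -0.0]
ft_force: [-1.9, 1.5, 0.8]
grip_width: 0.0427
grasp_force: 0.9
```

```bash
python3 rd.py
```

```text
4.6833 [0.4019 0.2689 0.0663] fx [-1.19 -1.14 -0.24 -0.86 -1.09 -0.98 -0.75 -0.31] mean [-0.82  0.57  0.07]
[237.2 203.7] 303 [0.4653 0.2658]
[302.4 218.4] 388 [0.4241 0.0775]
[368.2 215.5] 385 [ 0.4339 -0.1097]
[429.6 210.1] 383 [ 0.4509 -0.2848]
```

>>> apply_moves(commands=[[-0.05,0,0,0],[-0.05,0,0,0],[-0.05,0,0,0],[-0.05,0,0,0],[-0.05,0,0,0]])

```text
clock: 5.1
eef_pos: [0.4068, 0.2688, 0.0663]
tool_rot: [-0.0, 1.0, -0.0, -0.0]
ft_force: [-1.0, -0.7, 1.6]
grip_width: 0.0427
grasp_force: 1.0
```

```bash
python3 rd.py|head -1
```

```text
5.5 [0.407  0.2688 0.0663] fx [-1.17  0.11 -1.3  -0.37 -1.06 -0.83 -1.77 -1.  ] mean [-0.92  0.1   0.17]
```

>>> apply_moves(commands=[[1,0,0,0],[0.5,0,0,0],[0,0,0,0],[0,0,0,0],[0,0,0,0]])

```text
clock: 5.92
eef_pos: [0.3776, 0.2693, 0.0666]
tool_rot: [-0.001, 1.0, 0.0, 0.001]
ft_force: [0.1, 0.5, -0.4]
grip_width: 0.0427
grasp_force: 0.0
```

```bash
python3 rd.py|head -1
```

```text
6.3167 [0.3769 0.2688 0.0662] fx [-1.17 -0.35  0.22  0.59 -0.58  0.98 -0.59 -0.63] mean [-0.19 -0.05 -0.15]
```

>>> apply_moves(commands=[[0.8,-0.5,0,0],[0.8,-1,0,0],[0,-1,0,0],[0,-1,0,0],[0,-1,0,0]])

```text
clock: 6.73
eef_pos: [0.3445, 0.1782, 0.0664]
tool_rot: [-0.001, 1.0, 0.0, 0.0]
ft_force: [0.8, -0.6, -1.0]
grip_width: 0.0426
grasp_force: 0.0
```

>>> apply_moves(commands=[[0,-1,0,0],[0,-1,0,0],[0,-1,0,0],[0,-1,0,0],[0,-1,0,0]])

```text
clock: 7.15
eef_pos: [0.345, 0.0779, 0.0664]
tool_rot: [-0.0, 1.0, 0.0, 0.0]
ft_force: [-0.0, -0.5, 0.1]
grip_width: 0.0426
grasp_force: 0.0
```

>>> apply_moves(commands=[[0,-0.1,0,0],[0,0,0,0],[0,0,0,0],[0,0,0,0],[0,0,0,0]])

```text
clock: 7.57
eef_pos: [0.3451, 0.0776, 0.0663]
tool_rot: [-0.001, 1.0, 0.0, 0.0]
ft_force: [0.1, 0.3, 0.8]
grip_width: 0.0424
grasp_force: 0.0
```

>>> apply_moves(commands=[[-0.3,-0.1,0,0],[-0.2,0,0,0],[-0.2,0,0,0],[-0.1,0,0,0],[-0.1,0,0,0]])

```text
clock: 7.98
eef_pos: [0.3634, 0.075, 0.0663]
tool_rot: [-0.0, 1.0, 0.0, 0.0]
ft_force: [-0.5, 0.6, 0.3]
grip_width: 0.0428
grasp_force: 0.6
```

>>> apply_moves(commands=[[-0.05,0,0,0],[-0.05,0,0,0],[-0.05,0,0,0],[-0.05,0,0,0],[-0.05,0,0,0]])

```text
clock: 8.4
eef_pos: [0.3653, 0.075, 0.0657]
tool_rot: [-0.001, 1.0, 0.0, -0.003]
ft_force: [-6.5, 1.8, 4.1]
grip_width: 0.0423
grasp_force: 3.0
```

```bash
python3 rd.py
```

```text
8.8 [0.3656 0.075  0.0658] fx [-5.56 -5.83 -4.96 -4.75 -4.84 -5.65 -4.59 -5.3 ] mean [-5.19  1.39  2.63]
[236.2 203.3] 372 [0.4664 0.2688]
[368.2 215.6] 385 [ 0.4338 -0.1097]
[429.6 210.1] 384 [ 0.4509 -0.2848]
```

>>> apply_moves(commands=[[-0.05,0,0,0],[-0.05,0,0,0],[-0.05,0,0,0],[-0.05,0,0,0],[-0.05,0,0,0]])

```text
clock: 9.22
eef_pos: [0.3704, 0.0749, 0.0657]
tool_rot: [-0.001, 1.0, 0.0, -0.002]
ft_force: [-5.4, 1.4, 3.2]
grip_width: 0.0428
grasp_force: 2.7
```

```bash
python3 rd.py
```

```text
9.6167 [0.3707 0.0749 0.0658] fx [-4.34 -4.45 -4.84 -4.08 -4.98 -4.68 -4.5  -5.26] mean [-4.64  1.49  2.3 ]
[236.3 203.3] 374 [0.4664 0.2686]
[368.3 215.6] 385 [ 0.4337 -0.1098]
[429.5 210.1] 384 [ 0.4509 -0.2847]
```

>>> apply_moves(commands=[[-0.1,0,0,0],[-0.2,0,0,0],[-0.3,0,0,0],[-0.4,0,0,0],[-0.4,0,0,0]])

```text
clock: 10.03
eef_pos: [0.3985, 0.0745, 0.0656]
tool_rot: [-0.0, 1.0, -0.0, -0.003]
ft_force: [-4.1, -0.8, 0.4]
grip_width: 0.043
grasp_force: 2.5
```

>>> apply_moves(commands=[[-0.4,0,0,0],[-0.4,0,0,0],[-0.4,0,0,0],[-0.3,0,0,0],[-0.2,0,0,0]])

```text
clock: 10.45
eef_pos: [0.436, 0.0749, 0.0662]
tool_rot: [-0.0, 1.0, -0.0, 0.0]
ft_force: [-3.1, 0.7, -1.4]
grip_width: 0.0426
grasp_force: 1.6
```

```bash
python3 rd.py; python3 - <<'E'
from workcell import bot
import cv2
im=bot.camera('side')['image'];cv2.imwrite('pics/s3.png',cv2.resize(im[90:250,200:400],None,fx=3.5,fy=3.5))
E
```

```text
10.85 [0.4356 0.075  0.0668] fx [-1.21 -0.49 -0.55 -0.13  0.48  0.97  0.14  0.5 ] mean [-0.03 -0.06 -0.02]
[236.2 203.3] 372 [0.4663 0.2687]
[368.3 215.5] 386 [ 0.4339 -0.1098]
[429.5 210.1] 384 [ 0.4509 -0.2847]
```

View pics/s3.png

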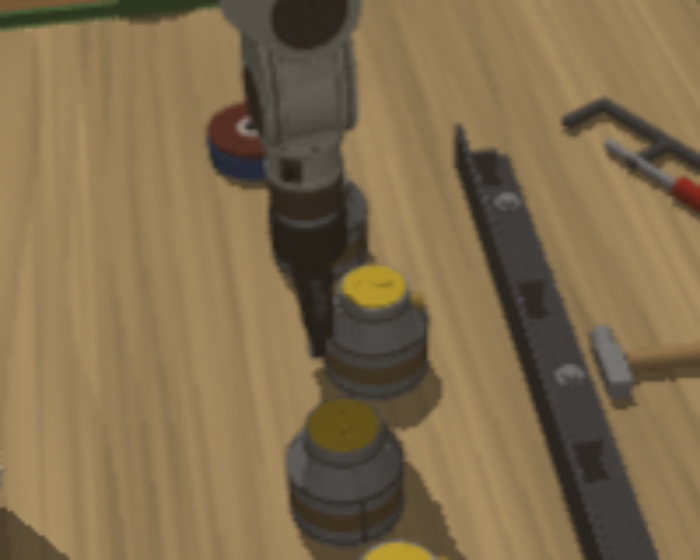

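>>> apply_moves(commands=[[-0.2,0,0,0],[-0.3,0,0,0],[-0.4,0,0,0],[-0.4,0,0,0],[-0.4,0,0,0]])

```text
clock: 11.32
eef_pos: [0.4665, 0.0748, 0.0659]
tool_rot: [-0.001, 1.0, -0.0, -0.003]
ft_force: [-5.9, 0.1, 4.7]
grip_width: 0.0428
grasp_force: 4.3
```

>>> apply_moves(commands=[[-0.4,0,0,0],[-0.4,0,0,0],[-0.3,0,0,0],[-0.2,0,0,0],[-0.1,0,0,0]])

```text
clock: 11.73
eef_pos: [0.4952, 0.0749, 0.0659]
tool_rot: [-0.0, 1.0, -0.0, -0.002]
ft_force: [-6.4, -0.5, 5.3]
grip_width: 0.0425
grasp_force: 4.5
```

```bash
cat >> rd.py <<'E'
s=bot.camera('side')
for p in plugs(s,lambda q:q[0][1]):
    if p[0][0]>250: print('side',p[0].round(1),p[1],on(s,p[0],.112)[:2].round(4))
E
python3 rd.py
```

```text
12.1333 [0.4954 0.0749 0.0659] fx [-4.92 -5.34 -5.34 -5.11 -5.74 -5.06 -4.98 -5.52] mean [-5.25  0.38  3.02]
[236.2 203.3] 372 [0.4663 0.2687]
[368.3 215.5] 383 [ 0.4338 -0.1098]
[429.5 210.1] 386 [ 0.4508 -0.2846]
side [322.6 169.3] 160 [0.5553 0.0669]
side [297.5 211. ] 226 [ 0.435  -0.1155]
side [313.2 253.5] 305 [ 0.4516 -0.29  ]
```

>>> apply_moves(commands=[[-0.2,0,0,0],[-0.3,0,0,0],[-0.3,0,0,0],[-0.25,0,0,0],[-0.15,0,0,0]])

```text
clock: 12.6
eef_pos: [0.5201, 0.0749, 0.0659]
tool_rot: [-0.0, 1.0, -0.0, -0.001]
ft_force: [-5.6, -0.3, 2.3]
grip_width: 0.0429
grasp_force: 3.6
```

```bash
python3 rd.py|grep -e fx -e 'side .3[2-9]'
```

```text
13.0 [0.5208 0.075  0.0661] fx [-3.28 -2.11 -2.75 -2.2  -2.63 -1.84 -0.96 -2.43] mean [-2.28 -0.31 -0.92]
side [329.7 168.3] 161 [0.5809 0.0673]
```

>>> apply_moves(commands=[[-0.1,0,0,0],[-0.08,0,0,0],[-0.08,0,0,0],[-0.06,0,0,0],[-0.04,0,0,0]])

```text
clock: 13.47
eef_pos: [0.5283, 0.075, 0.0662]
tool_rot: [-0.0, 1.0, 0.0, 0.0]
ft_force: [-3.4, 0.1, -2.5]
grip_width: 0.0426
grasp_force: 1.9
```

>>> apply_moves(commands=[[-0.03,0,0,0],[-0.03,0,0,0],[-0.03,0,0,0],[-0.03,0,0,0],[-0.03,0,0,0]])

```text
clock: 13.88
eef_pos: [0.5311, 0.075, 0.0663]
tool_rot: [-0.0, 1.0, -0.0, -0.0]
ft_force: [-2.7, 0.2, -2.1]
grip_width: 0.0425
grasp_force: 1.8
```

```bash
python3 rd.py|grep -e fx -e 'side .3[2-9]'
```

```text
14.2833 [0.5312 0.075  0.0664] fx [-3.12 -2.68 -2.08 -2.93 -1.86 -3.34 -2.06 -2.55] mean [-2.58 -0.07 -2.11]
side [332.6 167.9] 162 [0.5916 0.0676]
```

>>> apply_moves(commands=[[-0.03,0,0,0],[-0.03,0,0,0],[-0.03,0,0,0],[-0.02,0,0,0],[-0.02,0,0,0]])

```text
clock: 14.75
eef_pos: [0.5327, 0.075, 0.0662]
tool_rot: [-0.0, 1.0, 0.0, -0.001]
ft_force: [-6.5, 0.4, 0.7]
grip_width: 0.043
grasp_force: 3.3
```

```bash
python3 rd.py|grep -e fx -e 'side .3[2-9]'
```

```text
15.15 [0.5327 0.075  0.0662] fx [-6.34 -6.13 -6.77 -5.41 -5.82 -6.13 -5.35 -5.81] mean [-5.97  0.12  0.91]
side [332.9 167.8] 163 [0.5925 0.0675]
```

>>> apply_moves(commands=[[-0.02,0,0,0],[-0.02,0,0,0],[-0.02,0,0,0],[0,0,0,0],[0,0,0,0]])

```text
clock: 15.62
eef_pos: [0.5328, 0.075, 0.0662]
tool_rot: [-0.001, 1.0, -0.0, -0.002]
ft_force: [-9.3, 0.7, 3.3]
grip_width: 0.0426
grasp_force: 4.2
```

```bash
python3 rd.py|grep -e fx -e 'side .3[2-9]'
```

```text
16.0167 [0.5328 0.075  0.0662] fx [-8.46 -8.93 -8.81 -8.55 -8.44 -8.82 -8.1  -8.31] mean [-8.55  0.06  2.94]
side [333.  167.9] 160 [0.5929 0.0673]
```

>>> apply_moves(commands=[[0.3,0,0,0],[0.7,0,0,0],[1,0,0,0],[1,0,0,0],[1,0,0,0]])

```text
clock: 16.48
eef_pos: [0.4566, 0.0752, 0.0673]
tool_rot: [-0.0, 1.0, 0.0, 0.003]
ft_force: [-0.4, 0.4, -0.7]
grip_width: 0.0424
grasp_force: 0.0
```

>>> apply_moves(commands=[[1,0,0,0],[1,0,0,0],[1,0,0,0],[1,0,0,0],[1,-0.4,0,0]])

```text
clock: 16.9
eef_pos: [0.3569, 0.0678, 0.0674]
tool_rot: [-0.001, 1.0, 0.001, 0.003]
ft_force: [-0.1, 0.6, -0.3]
grip_width: 0.0422
grasp_force: 0.0
```

>>> apply_moves(commands=[[0,-1,0,0],[0,-1,0,0],[0,-1,0,0],[0,-1,0,0],[0,-1,0,0]])

```text
clock: 17.32
eef_pos: [0.3577, -0.0344, 0.0675]
tool_rot: [-0.001, 1.0, -0.0, 0.003]
ft_force: [-0.6, -0.2, -0.6]
grip_width: 0.0429
grasp_force: 0.0
```

>>> apply_moves(commands=[[0,-1,0,0],[0,-1,0,0],[0,-1,0,0],[0,-0.8,0,0],[0,-0.2,0,0]])

```text
clock: 17.73
eef_pos: [0.3578, -0.1159, 0.0675]
tool_rot: [0.001, 1.0, -0.001, 0.003]
ft_force: [0.5, 1.3, -0.5]
grip_width: 0.0428
grasp_force: 0.0
```

```bash
python3 rd.py
```

```text
18.1333 [ 0.3552 -0.1125  0.0664] fx [ 0.09  0.54 -0.   -1.1  -0.07 -0.54 -0.57  0.46] mean [-0.15 -0.18 -0.16]
[236.3 203.3] 373 [0.4664 0.2687]
[304.9 161.9] 346 [0.5917 0.074 ]
[363.3 213.7] 166 [ 0.4391 -0.0957]
[429.5 210.1] 384 [ 0.4507 -0.2846]
side [290.  139.8] 127 [0.4681 0.2615]
side [333.  167.9] 160 [0.5929 0.0673]
side [297.6 211. ] 226 [ 0.4351 -0.1155]
side [313.3 253.6] 301 [ 0.4518 -0.2903]
```

>>> apply_moves(commands=[[-0.2,0,0,0],[-0.3,0,0,0],[-0.2,0,0,0],[-0.1,0,0,0],[-0.1,0,0,0]])

```text
clock: 18.6
eef_pos: [0.3737, -0.1131, 0.0663]
tool_rot: [-0.001, 1.0, -0.0, 0.0]
ft_force: [-0.1, -1.3, -0.5]
grip_width: 0.0427
grasp_force: 0.0
```

>>> apply_moves(commands=[[-0.05,0,0,0],[-0.05,0,0,0],[-0.05,0,0,0],[-0.05,0,0,0],[-0.05,0,0,0]])

```text
clock: 19.02
eef_pos: [0.3777, -0.113, 0.0661]
tool_rot: [-0.0, 1.0, 0.0, -0.0]
ft_force: [-0.6, -0.3, -0.2]
grip_width: 0.0425
grasp_force: 0.7
```

```bash
python3 rd.py|grep -e fx -e 'side'
```

```text
19.4167 [ 0.3782 -0.1131  0.0663] fx [-0.6  -0.49 -1.46 -0.88 -0.57 -0.96 -1.35 -1.06] mean [-0.92  0.59 -0.82]
side [332.9 167.8] 161 [0.5928 0.0675]
side [298.9 211. ] 225 [ 0.4392 -0.1163]
side [313.3 253.6] 301 [ 0.4518 -0.2902]
```

>>> apply_moves(commands=[[-0.05,0,0,0],[-0.05,0,0,0],[-0.05,0,0,0],[-0.05,0,0,0],[-0.05,0,0,0]])

```text
clock: 19.88
eef_pos: [0.3832, -0.1131, 0.0663]
tool_rot: [-0.0, 1.0, -0.0, -0.0]
ft_force: [-1.9, 0.3, -0.5]
grip_width: 0.0428
grasp_force: 0.8
```

```bash
python3 rd.py|grep -e fx -e 'side'
```

```text
20.2833 [ 0.3834 -0.1132  0.0664] fx [-1.2  -0.98 -1.86 -0.8  -0.37 -0.25 -0.39 -0.53] mean [-0.8   0.56 -0.61]
side [333.  167.9] 160 [0.5929 0.0673]
side [300.4 211. ] 229 [ 0.4439 -0.1173]
side [313.3 253.6] 299 [ 0.4518 -0.2904]
```

>>> apply_moves(commands=[[0.6,0,0,0],[0.4,-0.5,0,0],[0,-1,0,0],[0,-1,0,0],[0,-1,0,0]])

```text
clock: 20.75
eef_pos: [0.3636, -0.1841, 0.0667]
tool_rot: [-0.001, 1.0, -0.0, 0.001]
ft_force: [0.1, -0.7, -0.5]
grip_width: 0.0426
grasp_force: 0.0
```

>>> apply_moves(commands=[[0,-1,0,0],[0,-1,0,0],[0,-1,0,0],[0,-1,0,0],[-0.2,-1,0,0]])

```text
clock: 21.17
eef_pos: [0.3669, -0.2843, 0.0664]
tool_rot: [-0.0, 1.0, -0.0, 0.0]
ft_force: [-0.0, -0.1, -0.4]
grip_width: 0.0428
grasp_force: 0.0
```

>>> apply_moves(commands=[[-0.2,-0.25,0,0],[-0.1,0,0,0],[0,0,0,0],[0,0,0,0],[0,0,0,0]])

```text
clock: 21.58
eef_pos: [0.3729, -0.2869, 0.0662]
tool_rot: [-0.001, 1.0, 0.0, -0.0]
ft_force: [0.3, 0.1, -1.0]
grip_width: 0.0427
grasp_force: 0.0
```

>>> apply_moves(commands=[[-0.2,0,0,0],[-0.3,0,0,0],[-0.15,0,0,0],[-0.1,0,0,0],[-0.05,0,0,0]])

```text
clock: 22.0
eef_pos: [0.3895, -0.288, 0.0663]
tool_rot: [-0.001, 1.0, -0.0, -0.0]
ft_force: [-1.7, 0.1, 0.8]
grip_width: 0.0426
grasp_force: 0.7
```

>>> apply_moves(commands=[[-0.05,0,0,0],[-0.05,0,0,0],[-0.05,0,0,0],[-0.05,0,0,0],[-0.05,0,0,0]])

```text
clock: 22.42
eef_pos: [0.3915, -0.2874, 0.066]
tool_rot: [-0.0, 1.0, 0.001, -0.003]
ft_force: [-7.7, 1.3, 6.2]
grip_width: 0.0427
grasp_force: 4.0
```

```bash
python3 rd.py|grep -e fx -e 'side'
```

```text
22.8167 [ 0.3917 -0.2873  0.0659] fx [-6.28 -6.8  -7.08 -7.28 -6.45 -6.98 -6.87 -6.44] mean [-6.77  0.87  5.02]
side [333.  167.9] 160 [0.5929 0.0673]
side [313.9 253.5] 304 [ 0.4536 -0.2904]
```

>>> apply_moves(commands=[[-0.1,0,0,0],[-0.1,0,0,0],[-0.05,0,0,0],[-0.05,0,0,0],[-0.05,0,0,0]])

```text
clock: 23.28
eef_pos: [0.3983, -0.2869, 0.0659]
tool_rot: [-0.0, 1.0, 0.001, -0.003]
ft_force: [-7.2, 1.4, 6.0]
grip_width: 0.0424
grasp_force: 3.9
```

```bash
python3 rd.py|grep -e fx -e 'side'
```

```text
23.6833 [ 0.3986 -0.2869  0.0658] fx [-6.4  -6.2  -5.81 -5.84 -6.79 -6.62 -6.46 -6.5 ] mean [-6.33  1.6   4.81]
side [332.9 167.8] 161 [0.5928 0.0675]
side [316.  253.5] 306 [ 0.4597 -0.2914]
```

>>> apply_moves(commands=[[-0.1,0,0,0],[-0.2,0,0,0],[-0.3,0,0,0],[-0.4,0,0,0],[-0.4,0,0,0]])

```text
clock: 24.15
eef_pos: [0.4268, -0.2875, 0.0656]
tool_rot: [0.0, 1.0, 0.001, -0.003]
ft_force: [-5.7, -0.3, 2.0]
grip_width: 0.0424
grasp_force: 2.8
```

>>> apply_moves(commands=[[-0.4,0,0,0],[-0.4,0,0,0],[-0.4,0,0,0],[-0.3,0,0,0],[-0.2,0,0,0]])

```text
clock: 24.57
eef_pos: [0.4621, -0.2877, 0.0656]
tool_rot: [-0.0, 1.0, 0.001, -0.002]
ft_force: [-5.1, 0.3, 0.6]
grip_width: 0.0428
grasp_force: 2.5
```

```bash
python3 rd.py|grep -e fx -e 'side'
```

```text
24.9667 [ 0.4632 -0.288   0.0663] fx [-1.49 -2.73 -2.16 -1.61 -1.48 -1.45 -2.85 -1.74] mean [-1.94  0.09 -1.63]
side [297.  212.2] 124 [ 0.4324 -0.1199]
side [337.9 250.8] 298 [ 0.5236 -0.2946]
```

>>> apply_moves(commands=[[-0.2,0,0,0],[-0.4,0,0,0],[-0.5,0,0,0],[-0.4,0,0,0],[-0.3,0,0,0]])

```text
clock: 25.43
eef_pos: [0.4994, -0.2881, 0.0663]
tool_rot: [-0.0, 1.0, -0.0, -0.0]
ft_force: [-4.2, -0.3, 0.5]
grip_width: 0.0425
grasp_force: 2.5
```

>>> apply_moves(commands=[[-0.2,0,0,0],[-0.15,0,0,0],[-0.1,0,0,0],[-0.1,0,0,0],[-0.05,0,0,0]])

```text
clock: 25.85
eef_pos: [0.5109, -0.288, 0.0663]
tool_rot: [-0.0, 1.0, 0.0, -0.001]
ft_force: [-5.2, -0.8, 1.9]
grip_width: 0.0425
grasp_force: 2.6
```

```bash
python3 rd.py|grep -e fx -e 'side .3[2-9]'
```

```text
26.25 [ 0.5111 -0.288   0.0663] fx [-4.24 -4.56 -4.32 -4.5  -4.32 -4.58 -4.57 -5.28] mean [-4.55 -0.07  0.79]
side [353.8 248.2] 291 [ 0.5712 -0.2947]
```

>>> apply_moves(commands=[[-0.1,0,0,0],[-0.1,0,0,0],[-0.08,0,0,0],[-0.06,0,0,0],[-0.03,0,0,0]])

```text
clock: 26.72
eef_pos: [0.5186, -0.288, 0.0663]
tool_rot: [-0.0, 1.0, -0.0, -0.0]
ft_force: [-5.1, -0.0, 2.4]
grip_width: 0.0428
grasp_force: 2.6
```

>>> apply_moves(commands=[[-0.03,0,0,0],[-0.03,0,0,0],[-0.03,0,0,0],[-0.03,0,0,0],[-0.03,0,0,0]])

```text
clock: 27.13
eef_pos: [0.5214, -0.288, 0.0663]
tool_rot: [-0.0, 1.0, 0.0, -0.0]
ft_force: [-4.8, -0.3, 1.4]
grip_width: 0.0423
grasp_force: 2.6
```

```bash
python3 rd.py|grep -e fx -e 'side .3[2-9]'
```

```text
27.5333 [ 0.5216 -0.288   0.0663] fx [-4.26 -4.15 -4.56 -5.17 -3.45 -4.93 -5.46 -6.12] mean [-4.76 -0.14  0.9 ]
side [357.1 247.7] 294 [ 0.5812 -0.2947]
```

>>> apply_moves(commands=[[-0.03,0,0,0],[-0.03,0,0,0],[-0.03,0,0,0],[-0.02,0,0,0],[-0.02,0,0,0]])

```text
clock: 28.0
eef_pos: [0.5218, -0.288, 0.0663]
tool_rot: [-0.0, 1.0, -0.0, -0.002]
ft_force: [-11.4, -0.3, 6.4]
grip_width: 0.0431
grasp_force: 5.7
```

```bash
python3 rd.py|grep -e fx -e 'side .3[2-9]'
```

```text
28.4 [ 0.5218 -0.288   0.0662] fx [-10.43 -10.98 -10.81  -9.78 -10.51 -10.52 -10.98 -10.07] mean [-10.51  -0.02   5.15]
side [357.2 247.7] 291 [ 0.5814 -0.2948]
```

>>> apply_moves(commands=[[0.2,0,0,0],[0.6,0,0,0],[1,0,0,0],[1,0,0,0],[1,0,0,0]])

```text
clock: 28.87
eef_pos: [0.45, -0.2885, 0.067]
tool_rot: [-0.001, 1.0, -0.001, 0.003]
ft_force: [-0.1, 0.4, 0.1]
grip_width: 0.0426
grasp_force: 0.0
```

>>> apply_moves(commands=[[1,0,0,0],[1,0,0,0],[1,0,-0.3,0],[1,0,-0.6,0],[1,0,-0.6,0]])

```text
clock: 29.28
eef_pos: [0.3493, -0.2886, 0.097]
tool_rot: [-0.001, 1.0, -0.001, 0.002]
ft_force: [-0.1, -0.6, -0.5]
grip_width: 0.0429
grasp_force: 0.0
```

>>> apply_moves(commands=[[0.3,0,-1,0],[0,0,-1,0],[0,0,-0.5,0],[0,0,0,0],[0,0,0,0]])

```text
clock: 29.7
eef_pos: [0.3441, -0.2891, 0.1474]
tool_rot: [-0.001, 1.0, -0.001, 0.002]
ft_force: [-0.6, 0.0, 0.2]
grip_width: 0.0429
grasp_force: 0.0
```

```bash
python3 rd.py; python3 - <<'E'
from workcell import bot
import cv2
cv2.imwrite('pics/t9.png',bot.camera('top')['image']);cv2.imwrite('pics/s9.png',bot.camera('side')['image'])
E
```

```text
Traceback (most recent call last):
  File "rd.py", line 6, in <module>
    c=bot.camera('top');F.append(bot.get_obs()['ft_force'].copy())
ValueError: 200 camera calls are used up
Traceback (most recent call last):
ValueError: 200 camera calls are used up
```

```bash
python3 -c "
from workcell import bot
print(bot.job_done())"
```

```text
the job is handed in; nothing more can be done
None
```

I handed the job in with cans 2 and 4 (full) pushed back until they met the fence, pressed there with about 9 N and 11 N, and cans 1 and 3 (empty) left standing about 1–2 cm from where they were; the 200 camera calls ran out before a final picture, so can 4's contact rests on the push force and its last measured position.

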